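Snug up a drum brake through its adjuster slot

TASK

Take the orange-handled brake spoon from the blue holder, put its blade down through the slot in the brake's back plate and lever the star wheel round, tooth by tooth, until the shoe bears on the drum and the wheel resists a push of about 6 N; do not overtighten it. Work gently and by feel, without ramming the brake, and touch the brake only with the spoon. Then stand the spoon back upright in the hole it came from, fully home, let go, and leave everything else on the bench where it is.

Things in the scene. Friction and masses are not known exactly. Their poses are not given: they have to be found in the camera images.
- brake: Fixed brake carrier: red base 130 x 120, aluminium back plate 110 (x) x 100 (y), 5 thick, its top 87 above the bench on four posts. Origin on the bench under the slot, z up. Below the slot, its axis along y 52 above the bench, a brass star wheel: 52 diameter, 10 straight teeth 4.5 thick, 11 deep, 10 wide; any angle at start. Teeth seen in the slot must move to +x to run the shoe out.
- slot (a point): Centre of the slot at the plate's top face, axes as the brake's. The slot is 26 long (x, the way the teeth move), 18 wide (y), through the 5 mm plate. The wheel's topmost point is 9 below it. Turning takes 2 to 4 N at the teeth; the wheel stays where it is left. Once the shoe meets the drum the force climbs by about 7 N per mm; at 6 N the shoe is snug, over 8 N it may be overtightened.
- shoe_face (a point): Centre of the top edge of the brake shoe's black lining, on the outer face, beyond the +y edge of the plate, 74 above the bench. The shoe (about 80 long, 12 thick, 44 high, curved) slides to +y of the brake, 2.2 mm per tooth of the star wheel (10 teeth a turn). At the start the gap to the drum is about 2 to 6.5 mm: one to three teeth.
- drum: Fixed segment of dark steel brake drum, about 90 long, 8 thick, 78 high, beyond the shoe. Origin on the bench under the middle of its inner face; y points away from the shoe. The shoe bears on it when shoe_face has y = 0 in this frame (closer than the readings can tell).
- holder: Fixed blue tool block 70 (x) x 140 (y) x 55 high with two holes; origin on the bench under its centre. The spoon stands in the hole at y = -35; a black hex key, which rises 28 above the block and stays there, stands in the one at y = +35.
- holder_hole0 (a point): Centre of the mouth of the spoon's hole, at the top of the holder (55 above the bench), axes as the holder's. The hole is 10 (x) by 18 (y), 45 deep.
- spoon: Loose brake spoon, about 0.12 kg, standing upright in its hole. Origin at the underside of its dark square collar (30 x 30 x 5), which rests on the holder; z up. Above the collar an orange square handle 24 x 24, from 5 to 65 above the origin. Below it a flat steel blade 24 long, 12 wide (y), 3 thick (x). A push with the flat of the blade (x) moves the teeth.
- spoon_tip (a point): End of the spoon's blade, 24 below its origin, axes as the spoon's.
- hexkey: Bystander: black hex key standing in the holder's other hole; origin at the underside of its handle (20 diameter, 28 high), on the holder's top.
- tape: Bystander: white tape roll, 64 diameter, 19 high, origin under its centre.
- phone: Bystander: orange phone, 145 x 72 x 12, origin under its centre.
- meter: Bystander: yellow multimeter, 170 x 85 x 38, origin under its centre.
- wrench: Bystander: steel open wrench lying flat, origin under its middle.
- driver: Bystander: red-handled screwdriver lying flat, origin under its middle.
- socket: Bystander: steel socket, 26 diameter, 38 high, origin under its centre.
Things that resemble listed ones, but are neither listed nor needed, are in the scene too. Of the things that look like the brake, the larger one is meant.

How it is judged:
By the outcome, as a careful person would: the job done as asked, in the order asked, and still so for the second after the job is handed in, with the robot touching nothing.
It also fails if it takes over 72 s, if anything falls off the work surface, if the arm or the gripper's body presses on something with over 40 N, if the wrist force passes 120 N, or if a joint passes its speed limit or range.

ROBOT

A 7-joint arm with a two-finger parallel gripper is mounted at the origin on the work surface. World frame = base frame: x ahead of the robot, y to its left, z up, the work surface at z = 0. Lengths are in m, angles in rad, forces in N, time in s.
With the tool pointing down it reaches from about 0.4 to 0.85 m from the base axis. Payload 10.4 kg.
Tool frame: the origin (TCP) lies on the centre line of the jaws, within the pads' length; the fingertips stand 22 mm ahead of it and the grasp point (between the pads) lies 3 mm ahead of it; z points along the fingers, y is the line along which they close (so a half turn about z gives the same grasp; the last joint's range is limited). The gripper opens to 85 mm and grips with 20 to 120 N. Pads are 22 mm wide; open, the fingers measure 114 mm over their backs; the gripper's body (76 mm by 85 mm) begins 54 mm behind the grasp point. The pads swing forward as they close: fully open they stand 13 mm farther back than shut.
Start: joints at [1.121, 0.332, -0.065, 1.46, 0.022, 1.35, -0.088], TCP at [0.259, -0.569, 0.253] pointing down, gripper open.
Joint ranges: [-2.6, 2.6], [-0.5, 2.12], [-1.47, 1.34], [0.16, 2.42], [-1.27, 4.41], [0.06, 2.06], [-2.6, 2.6]. Speed limits (rad/s): [2.22, 2.22, 2.79, 2.79, 3.14, 3.14, 3.14].

INTERFACE

Orientations are given as a unit quaternion [w, x, y, z].
In Python, from workcell import env gives the robot as it stands.
- The arm moves only by the tool arm_command, never from a script. Its argument "steps" is a list of rows, each a list of 6 numbers: the shift along the tool's x, y, z in cm, then the turn, a rotation vector about the tool's x, y, z in degrees. In form: [[x, y, z, ax, ay, az], ...]. A call has 1 to 5 rows; each row is the pose to reach, as a shift and turn from the pose commanded when the call began, along the tool's axes at that moment; what a row does not reach only later rows make up. A row lasts 1/10 s, in which the tool goes at most 50 mm and 8.59 degrees, less where a joint would pass 70% of its speed; a pose out of reach is approached as far as the arm can. A call with a gripper value outside its range is refused whole. "hand" is the finger opening in cm, from 0 to 8.54, set as the call begins (left out, the last holds). The fingers move at their own pace and stop on an object; "force" is the grip in N (left out, the last holds). Time passes only in rows, so rows that repeat a pose let the fingers close. It gives the time, the measured TCP pose, the force, the opening and the grip force at its end, in the units of the state.
- env.sense(): the state, without advancing time (a new reading comes with each control period).
- env.grab_frame(name): name is "scene" or "side" or "wrist"; returns (picture, depth): 384x512x3 uint8, blue, green, red; 384x512 float32, m along the optical axis (not along the pixel's ray), 0 where there is no reading.
- env.camera_params(name): a dict with "mtx" (3x3 intrinsics, pixels), "position" and "attitude" of the camera in the world; the wrist camera has in their place "T_tool_cam" (4x4, takes a point from camera to tool coordinates, whose origin is the TCP and whose axes are the flange's). Camera axes: x right, y down, z forward; pixel columns grow to the right and rows downward; lengths in m; the calibration is good to about 2 mm. The wrist camera is an equidistant fisheye: a pixel r from the principal point sees the ray r / f radians off the axis. A picture is of the moment at which its call begins: read the wrist's pose just before it. camera_params takes no time and is no camera call.
- env.finish_job(): hands the job in; it is judged then, once.
The state is a dict: "time": time; "joints": joint angles; "qvel": joint speeds; "tau": joint torques, N m; "tcp_pos": TCP position; "tool_rot": TCP orientation; "ft_force": force on the tool from outside, world axes, zero at the start; "torque": the same for the moment, N m; "grip_width": finger opening in m; "finger_force": force on a finger pad.
Only numpy, scipy, OpenCV 4.12 (cv2) and the standard library are available. Lean on these libraries where they do the work, as an engineer would, in place of code of your own. Each camera call takes 0.05 s, during which the arm holds its last target. There are 200 camera calls.

## Working session

There is one attempt and no reset: what is moved stays moved. The work goes in short steps, Python scripts to look and compute and a tool call to move; the robot and the scene stay as the last step left them, time stands still between calls to the robot, and variables do not carry over. Pictures are saved under pics/ and viewed, at most 10 in all, crops included, and the job is handed in when it is done.

Besides the shell and the picture viewer there is one more tool, called after "Call:" as name(argument=value, ...) on one line, values as JSON. arm_command: Moves the arm, as the interface text tells. Its arguments: {"type":"object","properties":{"steps":{"type":"array","items":{"type":"array","items":{"type":"number"}}},"hand":{"type":"number"},"force":{"type":"number"}},"required":["steps"]}

```bash
mkdir -p pics; ls
cat > h.py <<'E'
import numpy as np, cv2, pickle
from scipy.spatial.transform import Rotation as R
from workcell import env
def q2R(q): return R.from_quat([q[1],q[2],q[3],q[0]]).as_matrix()
def cam(n):
    p=env.camera_params(n); 
    return p
def grab(n,tag):
    s=env.sense(); im,d=env.grab_frame(n); p=env.camera_params(n)
    if n=="wrist":
        T=np.eye(4);T[:3,:3]=q2R(s["tool_rot"]);T[:3,3]=s["tcp_pos"];T=T@np.array(p["T_tool_cam"])
    else:
        T=np.eye(4);a=np.array(p["attitude"]);T[:3,:3]=q2R(a) if a.size==4 else a;T[:3,3]=p["position"]
    pickle.dump((im,d,T,np.array(p["mtx"]),n),open(f"{tag}.pkl","wb")); return im,d,T
def ld(tag): return pickle.load(open(f"{tag}.pkl","rb"))
def rays(uv,K,n):
    uv=np.atleast_2d(uv).astype(float); x=(uv[:,0]-K[0,2])/K[0,0]; y=(uv[:,1]-K[1,2])/K[1,1]
    if n=="wrist":
        r=np.hypot(x,y)+1e-12; return np.c_[np.sin(r)*x/r,np.sin(r)*y/r,np.cos(r)]
    return np.c_[x,y,np.ones(len(x))]
def onz(tag,uv,z):
    im,d,T,K,n=ld(tag); r=rays(uv,K,n)@T[:3,:3].T; t=(z-T[2,3])/r[:,2]; return T[:3,3]+r*t[:,None]
def pts(tag,uv):
    im,d,T,K,n=ld(tag); uv=np.atleast_2d(uv); r=rays(uv,K,n); z=np.array([d[int(round(v)),int(round(u))] for u,v in uv])
    return (r*(z/r[:,2])[:,None])@T[:3,:3].T+T[:3,3]
def proj(tag,P):
    im,d,T,K,n=ld(tag); c=(np.atleast_2d(P)-T[:3,3])@T[:3,:3]
    if n=="wrist":
        th=np.arctan2(np.hypot(c[:,0],c[:,1]),c[:,2]); ph=np.arctan2(c[:,1],c[:,0]); x,y=th*np.cos(ph),th*np.sin(ph)
    else: x,y=c[:,0]/c[:,2],c[:,1]/c[:,2]
    return np.c_[x*K[0,0]+K[0,2],y*K[1,1]+K[1,2]]
def crop(tag,out,x0,y0,x1,y1,s):
    im=ld(tag)[0][y0:y1,x0:x1]; cv2.imwrite(f"pics/{out}.png",cv2.resize(im,None,fx=s,fy=s,interpolation=cv2.INTER_CUBIC))
E
python3 - <<'E'
from h import *
for n in("scene","side","wrist"):
    im,d,T=grab(n,n+"0"); print(n,T.round(3).tolist(),ld(n+"0")[3].tolist())
a=np.vstack([ld("scene0")[0],]);cv2.imwrite("pics/a.png",cv2.resize(a,(800,600)))
cv2.imwrite("pics/b.png",cv2.resize(ld("side0")[0],(800,600)))
s=env.sense();print(s)
E
```

```text
pics
scene [[0.352, 0.785, -0.509, 1.06], [0.936, -0.288, 0.203, -0.236], [0.012, -0.548, -0.837, 1.04], [0.0, 0.0, 0.0, 1.0]] [[470.7537688218727, 0.0, 248.54831522259536], [0.0, 470.7537688218727, 188.9668747243923], [0.0, 0.0, 1.0]]
side [[-0.984, -0.113, 0.142, 0.323], [-0.18, 0.52, -0.835, 0.874], [0.02, -0.847, -0.531, 0.64], [0.0, 0.0, 0.0, 1.0]] [[440.9314726415609, 0.0, 251.48532747642713], [0.0, 440.9314726415609, 189.8420993888117], [0.0, 0.0, 1.0]]
wrist [[0.413, -0.878, -0.24, 0.318], [-0.911, -0.399, -0.107, -0.542], [-0.002, 0.262, -0.965, 0.372], [0.0, 0.0, 0.0, 1.0]] [[297.3186396354542, 0.0, 250.60995510422865], [0.0, 297.3186396354542, 190.5953586522499], [0.0, 0.0, 1.0]]
{'time': 0.15, 'joints': array([ 1.12140506,  0.33269895, -0.06470868,  1.46073349,  0.02161901,
        1.3498954 , -0.08849706]), 'qvel': array([ 0.00015536, -0.00107826,  0.00160649, -0.00371825, -0.00063243,
        0.00074978,  0.00140896]), 'tau': array([ 1.24070044e-03, -6.25827742e+01,  4.95286519e-02, -3.91853213e+01,
        1.62976276e-02,  7.54906156e-03,  3.07070422e-05]), 'tcp_pos': array([ 0.25861598, -0.56870622,  0.25272317]), 'tool_rot': array([-5.00552200e-04,  9.77313912e-01,  2.11795297e-01, -1.39284525e-04]), 'ft_force': array([ 0.65561501, -0.05921839,  0.86318903]), 'torque': array([0.02015811, 0.01172313, 0.01149884]), 'finger_force': 0.0, 'grip_width': 0.08514423511318957}
```

View pics/a.png

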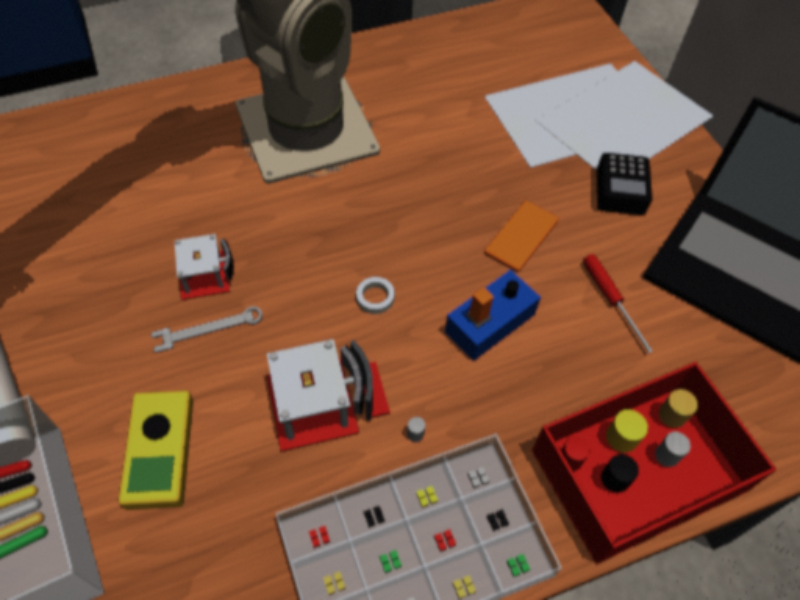

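View pics/b.png

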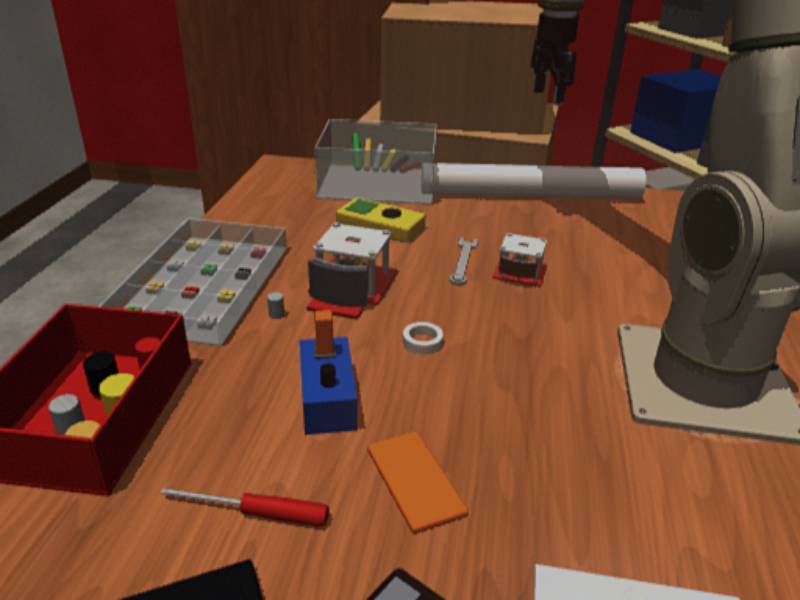

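The scene view shows two brake-like things: a small one at (203,262) and a larger one at (308,385). The larger one is meant. The spoon is at (481,305) in the blue holder, next to the hex key at (512,289). I'll confirm this in an enlarged crop.

Run:
```python
from h import *
crop("scene0","c",160,165,360,300,4)
```

```text
(no output)
```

View pics/c.png

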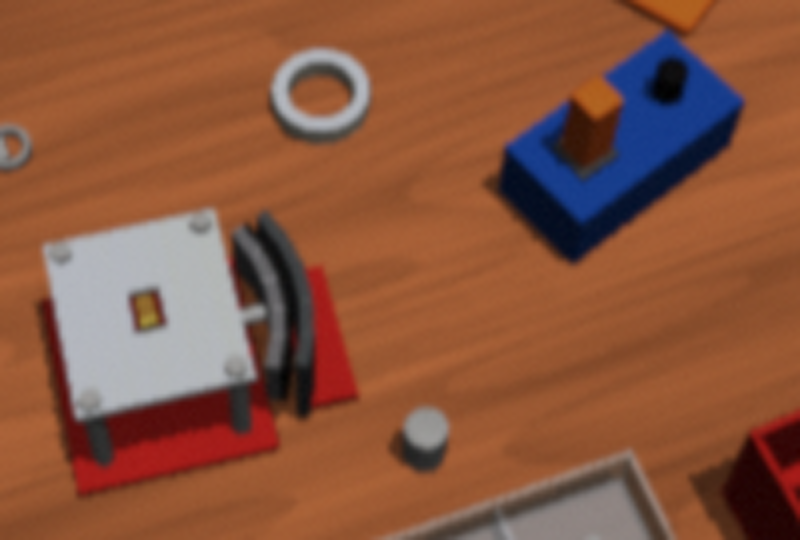

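The crop shows the large brake's plate corners at (45,246), (214,209), (257,378) and (76,420), with the brass wheel visible in the slot at (147,310). The holder's top corners are at (510,150), (668,33), (743,103) and (578,222), and the orange handle's top is at (597,96).

```bash
cat >> h.py <<'E'
def c2s(c): return (np.array(c,float)+.5)/4-.5+[160,165]
E
python3 - <<'E'
from h import *
def show(n,c,z):
    P=onz("scene0",c2s(c),z)[:,:2]; print(n,P.round(4).tolist(),"c",P.mean(0).round(4), "edges",[round(float(np.linalg.norm(P[i]-P[i-1])),4) for i in range(len(P))],
     "ang",[round(float(np.degrees(np.arctan2(*(P[i]-P[i-1])[::-1]))),1) for i in range(len(P))])
show("plate",[(45,246),(214,209),(257,378),(76,420)],.087)
show("slot",[(147,310)],.087)
show("hold",[(510,150),(668,33),(743,103),(578,222)],.055)
show("handle",[(571,92),(597,76),(624,97),(596,117)],.12)
for c in [(147,290),(70,320),(200,340),(600,190),(700,110),(597,96),(292,330),(280,320)]: print(c,pts("scene0",c2s(c)).round(4))
E
```

```text
plate [[0.5142, -0.2088], [0.5244, -0.1102], [0.6344, -0.1215], [0.6238, -0.2217]] c [ 0.5742 -0.1655] edges [0.1104, 0.0991, 0.1105, 0.1008] ang [173.3, 84.1, -5.9, -96.0]
slot [[0.5735, -0.166]] c [ 0.5735 -0.166 ] edges [0.0] ang [0.0]
hold [[0.5296, 0.0778], [0.4835, 0.2078], [0.5481, 0.2285], [0.5904, 0.0962]] c [0.5379 0.1526] edges [0.0635, 0.1379, 0.0679, 0.1389] ang [-163.2, 109.5, 17.8, -72.3]
handle [[0.5402, 0.1064], [0.5351, 0.1255], [0.5541, 0.1342], [0.5611, 0.113]] c [0.5476 0.1198] edges [0.0219, 0.0197, 0.0208, 0.0224] ang [-162.7, 104.8, 24.6, -71.7]
(147, 290) [[ 0.5616 -0.1623  0.0873]]
(70, 320) [[ 0.5657 -0.2083  0.0891]]
(200, 340) [[ 0.6018 -0.1439  0.0876]]
(600, 190) [[0.5756 0.1172 0.0569]]
(700, 110) [[0.5431 0.2012 0.0542]]
(597, 96) [[0.5495 0.1185 0.1228]]
(292, 330) [[ 0.5779 -0.0823  0.0111]]
(280, 320) [[ 0.5998 -0.0962  0.0755]]
```

Call:
arm_command(steps=[[13.7,-12.7,0,0,0,-21],[13.7,-12.7,0,0,0,-21],[13.7,-12.7,0,0,0,-21],[13.7,-12.7,0,0,0,-21],[13.7,-12.7,0,0,0,-21]], hand=6)

```text
time: 0.65
tcp_pos: [0.3339, -0.3918, 0.2537]
tool_rot: [-0.0, 0.921, 0.39, 0.001]
ft_force: [-0.4, -0.3, -0.0]
grip_width: 0.0599
finger_force: 0.0
```

Call:
arm_command(steps=[[17.3,-7.0,0,0,0,-21],[17.3,-7.0,0,0,0,-21],[17.3,-7.0,0,0,0,-21],[17.3,-7.0,0,0,0,-21],[17.3,-7.0,0,0,0,-21]])

```text
time: 1.15
tcp_pos: [0.4043, -0.2197, 0.2536]
tool_rot: [0.0, 0.835, 0.551, 0.0]
ft_force: [-0.6, -1.0, 0.8]
grip_width: 0.0601
finger_force: 0.0
```

Call:
arm_command(steps=[[18.6,-0.3,0,0,0,-21],[18.6,-0.3,0,0,0,-21],[18.6,-0.3,0,0,0,-21],[18.6,-0.3,0,0,0,-21],[18.6,-0.3,0,0,0,-21]])

```text
time: 1.65
tcp_pos: [0.4752, -0.0481, 0.2534]
tool_rot: [-0.0, 0.72, 0.694, 0.001]
ft_force: [-0.7, -0.7, 0.5]
grip_width: 0.06
finger_force: 0.0
```

Call:
arm_command(steps=[[17.5,6.4,0,0,0,-21],[17.5,6.4,0,0,0,-21],[17.5,6.4,0,0,0,-21],[17.5,6.4,0,0,0,-21],[17.5,6.4,0,0,0,-21]])

```text
time: 2.15
tcp_pos: [0.5462, 0.1235, 0.2527]
tool_rot: [-0.001, 0.583, 0.813, 0.001]
ft_force: [-0.1, -1.0, 0.2]
grip_width: 0.0599
finger_force: 0.0
```

```bash
cat >> h.py <<'E'
def head(s=None):
    s=s or env.sense(); M=q2R(s["tool_rot"]); return np.degrees(np.arctan2(M[1,0],M[0,0]))
def rel(xyz,h):
    s=env.sense(); M=q2R(s["tool_rot"]); d=M.T@(np.array(xyz)-s["tcp_pos"])*100; print("t",round(s["time"],2),"tcp",s["tcp_pos"].round(4),"head",round(head(s),2),"tilt",(M[2,:2]).round(4),"rel cm",d.round(2),"az",round(-(h-head(s)),2),"F",np.round(s["ft_force"],2),"w",round(s["grip_width"],4))
E
python3 - <<'E'
from h import *
grab("wrist","w1"); rel((.548,.12,.25),108.5); im=ld("w1")[0]
cv2.imwrite("pics/d.png",cv2.resize(im,(800,600)))
for z,n,P in [(0,"hole",(.5491,.1193,.055)),(0,"hexc",(.5269,.1857,.083)),(0,"handle",(.5484,.1195,.12))]: print(n,(proj("w1",[P])*800/512).round(1))
E
```

```text
t 2.2 tcp [0.5459 0.1207 0.2526] head 108.6 tilt [ 0.0014 -0.0009] rel cm [-0.13  0.17  0.26] az 0.1 F [-0.53 -1.62  0.02] w 0.06
hole [[394.4 278.3]]
hexc [[395.2 177.6]]
handle [[394.  302.7]]
```

View pics/d.png

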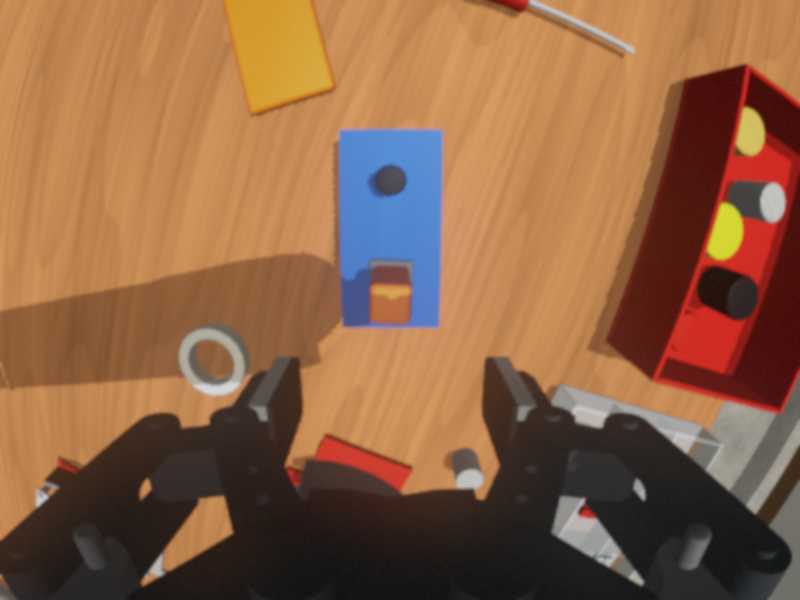

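The wrist view shows the spoon handle's top centred at (391,304), against a predicted (394,303). The holder sides run square to the image, so the heading is right. I'll descend.

Run:
```python
from h import *
P=onz("w1",np.array([[391,304],[340,130],[442,130],[440,326],[343,326]])*512/800.,.12);print(P[0].round(4))
Q=onz("w1",np.array([[340,130],[442,130],[440,326],[343,326]])*512/800.,.055);print(Q.round(4),Q.mean(0).round(4),[round(float(np.linalg.norm(Q[i]-Q[i-1])),4) for i in range(4)],[round(float(np.degrees(np.arctan2(*(Q[i]-Q[i-1])[:2][::-1]))),1) for i in range(4)])
rel((*P[0][:2],.095),108.5)
```

```text
[0.5471 0.1183 0.12  ]
[[0.4813 0.2051 0.055 ]
 [0.5464 0.2272 0.055 ]
 [0.5917 0.0966 0.055 ]
 [0.5253 0.0741 0.055 ]] [0.5362 0.1507 0.055 ] [0.1382, 0.0688, 0.1382, 0.0701] [108.6, 18.7, -70.9, -161.3]
t 2.2 tcp [0.5459 0.1207 0.2526] head 108.6 tilt [ 0.0014 -0.0009] rel cm [-0.28  0.04 15.76] az 0.1 F [-0.53 -1.62  0.02] w 0.06
```

Call:
arm_command(steps=[[-0.25,0.05,5,0,0,0],[-0.25,0.05,9,0,0,0],[-0.25,0.05,12.5,0,0,0],[-0.25,0.05,14.8,0,0,0],[-0.25,0.05,15.7,0,0,0]])

```text
time: 2.7
tcp_pos: [0.5458, 0.1141, 0.0937]
tool_rot: [-0.001, 0.586, 0.81, -0.002]
ft_force: [-0.1, 0.1, 0.1]
grip_width: 0.0598
finger_force: 0.0
```

Call:
arm_command(steps=[[0,0,0,0,0,0],[0,0,0,0,0,0],[0,0,0,0,0,0],[0,0,0,0,0,0],[0,0,0,0,0,0]], hand=1.5, force=60)

```text
time: 3.2
tcp_pos: [0.5479, 0.1171, 0.0979]
tool_rot: [0.001, 0.585, 0.811, 0.001]
ft_force: [-0.4, -1.3, 6.0]
grip_width: 0.0233
finger_force: 59.7
```

Call:
arm_command(steps=[[0,0,0,0,0,0],[0,0,0,0,0,0]])

```text
time: 3.4
tcp_pos: [0.5479, 0.1171, 0.0979]
tool_rot: [0.001, 0.585, 0.811, 0.001]
ft_force: [0.5, -0.9, 7.5]
grip_width: 0.0232
finger_force: 59.7
```

Gripped at 23 mm. The arm is compliant: it gave about 3 mm at 7 N. I'll lift straight up, then check.

Call:
arm_command(steps=[[0,0,-1,0,0,0],[0,0,-3,0,0,0],[0,0,-6,0,0,0],[0,0,-9,0,0,0],[0,0,-11,0,0,0]])

```text
time: 3.9
tcp_pos: [0.5473, 0.1178, 0.2093]
tool_rot: [0.001, 0.584, 0.811, 0.001]
ft_force: [0.7, 0.3, -0.5]
grip_width: 0.0233
finger_force: 58.7
```

Run:
```python
from h import *
rel((.5695,-.2108,.20),84)
```

```text
t 3.9 tcp [0.5473 0.1178 0.2093] head 108.48 tilt [-0.0005  0.0025] rel cm [-31.86  -8.31   0.93] az 24.48 F [ 0.68  0.27 -0.51] w 0.0233
```

Call:
arm_command(steps=[[-15.9,-4.15,0.4,0,0,12.2],[-15.9,-4.15,0.4,0,0,12.2],[-15.9,-4.15,0.4,0,0,12.2],[-15.9,-4.15,0.4,0,0,12.2],[-15.9,-4.15,0.4,0,0,12.2]])

```text
time: 4.4
tcp_pos: [0.5578, -0.0499, 0.2027]
tool_rot: [0.0, 0.669, 0.743, -0.0]
ft_force: [0.0, 0.1, -0.5]
grip_width: 0.0232
finger_force: 58.7
```

Call:
arm_command(steps=[[-16.4,-0.7,0.4,0,0,12.2],[-16.4,-0.7,0.4,0,0,12.2],[-16.4,-0.7,0.4,0,0,12.2],[-16.4,-0.7,0.4,0,0,12.2],[-16.4,-0.7,0.4,0,0,12.2]])

```text
time: 4.9
tcp_pos: [0.5687, -0.2119, 0.1983]
tool_rot: [-0.0, 0.744, 0.669, 0.0]
ft_force: [-1.0, 0.2, -0.6]
grip_width: 0.0237
finger_force: 58.8
```

Call:
arm_command(steps=[[0,0,2,0,0,0],[0,0,2,0,0,0],[0,0,2,0,0,0]])

```text
time: 5.2
tcp_pos: [0.5691, -0.2082, 0.1788]
tool_rot: [-0.0, 0.742, 0.671, 0.0]
ft_force: [0.1, 0.9, -0.9]
grip_width: 0.0233
finger_force: 58.9
```

Run:
```python
from h import *
grab("wrist","w2"); rel((.5742,-.166,.18),84)
x=np.array([np.cos(np.radians(-6)),np.sin(np.radians(-6)),0]);y=np.array([-x[1],x[0],0]);c=np.array([.5742,-.166,.087])
print("slot",proj("w2",[c]).round(1),"plate",proj("w2",[c+a*.055*x+b*.05*y for a,b in((-1,-1),(1,-1),(1,1),(-1,1))]).round(1).tolist())
u,v=proj("w2",[c])[0].astype(int); print(u,v)
crop("w2","e",u-100,v-75,u+100,v+75,4)
```

```text
t 5.25 tcp [ 0.5693 -0.2087  0.1793] head 84.19 tilt [0.0003 0.0007] rel cm [ 4.3   0.05 -0.07] az 0.19 F [ 0.34  0.52 -1.25] w 0.0233
slot [[252.6 145.1]] plate [[180.4, 211.1], [323.9, 211.5], [329.7, 78.0], [175.7, 77.2]]
252 145
```

View pics/e.png

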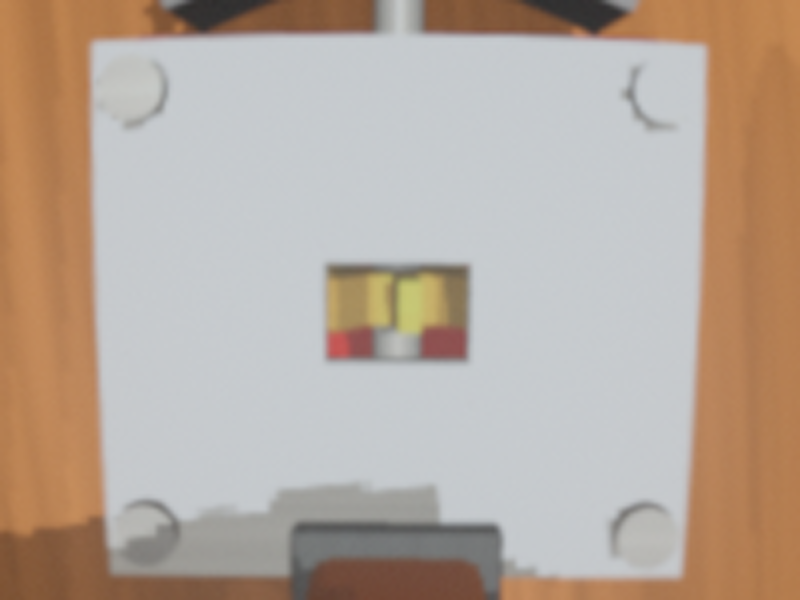

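The close-up shows the slot's edges at u 326–469 and v 264–360, so its centre is (397.5,312). A bright tooth tip sits at u 397–422, about 2.4 mm (5°) to the +x side of centre, with its left flank at u≈393 and the gap at 367–393. The collar's front edge is centred at u≈396.

Run:
```python
from h import *
im,d,T,K,n=ld("w2")
f=lambda c:(np.array(c,float)+.5)/4-.5+[152,70]
P=onz("w2",[f((397.5,312)),f((326,312)),f((469,312)),f((397.5,264)),f((397.5,360))],.087);print(P.round(4))
C=np.array([[90,40],[707,43],[684,577],[110,573]]);Q=onz("w2",f(C),.087);print(Q.round(4),Q.mean(0).round(4),[round(float(np.degrees(np.arctan2(*(Q[i]-Q[i-1])[:2][::-1]))),1) for i in range(4)],[round(float(np.linalg.norm(Q[i]-Q[i-1])),4) for i in range(4)])
tcp=np.array([.5693,-.2087,.1793]);h=np.radians(84.19);tx=np.array([np.cos(h),np.sin(h),0]);ty=np.array([np.sin(h),-np.cos(h),0])
for y in(-.015,0,.015): print("collar corner pred crop",((proj("w2",[tcp+.015*tx+y*ty-[0,0,.038]])[0]-[152,70]+.5)*4-.5).round(1))
print("tip line",P[0]-tcp,(P[0]-tcp)@tx*100,(P[0]-tcp)@ty*100)
z=np.array([d[int(v),int(u)] for u,v in [f((397,330)),f((410,305)),f((380,305)),f((250,200))]]);print(z)
rel((P[0][0],P[0][1],.18),84)
```

```text
[[ 0.5729 -0.1677  0.087 ]
 [ 0.5602 -0.1664  0.087 ]
 [ 0.5856 -0.1689  0.087 ]
 [ 0.5738 -0.1591  0.087 ]
 [ 0.572  -0.1763  0.087 ]]
[[ 0.5234 -0.1121  0.087 ]
 [ 0.6329 -0.1237  0.087 ]
 [ 0.6226 -0.2233  0.087 ]
 [ 0.513  -0.2113  0.087 ]] [ 0.573  -0.1676  0.087 ] [84.0, -6.1, -95.9, 173.8] [0.0998, 0.1101, 0.1001, 0.1103]
collar corner pred crop [293.9 546.9]
collar corner pred crop [401.7 547. ]
collar corner pred crop [509.4 546.9]
tip line [ 0.00361287  0.04101202 -0.0923    ] 4.116707105958276 -0.0557336460815412
[0.2423261  0.22014315 0.23212384 0.20723511]
t 5.25 tcp [ 0.5693 -0.2087  0.1793] head 84.19 tilt [0.0003 0.0007] rel cm [ 4.12 -0.06 -0.07] az 0.19 F [ 0.34  0.52 -1.25] w 0.0233
```

Call:
arm_command(steps=[[1.5,-0.1,0,0,0,0.2],[3.0,-0.3,0,0,0,0.2],[3.95,-0.38,0,0,0,0.2],[3.95,-0.38,0.6,0,0,0.2],[3.95,-0.38,1.2,0,0,0.2]])

```text
time: 5.75
tcp_pos: [0.5691, -0.1706, 0.166]
tool_rot: [0.0, 0.744, 0.668, -0.0]
ft_force: [0.3, 0.2, -1.7]
grip_width: 0.0233
finger_force: 58.9
```

Call:
arm_command(steps=[[0,0,0,0,0,0],[0,0,0,0,0,0]])

```text
time: 5.95
tcp_pos: [0.5688, -0.1715, 0.1659]
tool_rot: [-0.0, 0.744, 0.668, -0.0]
ft_force: [0.5, -1.0, -0.7]
grip_width: 0.0231
finger_force: 58.9
```

```bash
cat >> h.py <<'E'
H=np.radians(84.0)
def st(n=3):
    F=[];P=[]
    for i in range(n):
        s=env.sense();F.append(s["ft_force"]);P.append(s["tcp_pos"])
        if i<n-1: env.grab_frame("side")
    F=np.mean(F,0);P=np.mean(P,0);bx=np.array([np.sin(H),-np.cos(H),0]);by=np.array([np.cos(H),np.sin(H),0])
    r=P-[.5693,-.2087,0]  # w2 tcp
    print("t",round(s["time"],2),"bladex mm",round(float(r@bx)*1e3-.2,2),"y",round(float(r@by)*1e3-39.5,2),"tip z",round((P[2]-.0669)*1e3,2),"Fx",round(float(F@bx),2),"Fy",round(float(F@by),2),"Fz",round(float(F[2]),2),"head",round(head(s),2))
E
python3 - <<'E'
from h import *
st(4)
E
```

```text
t 6.1 bladex mm -4.41 y -2.42 tip z 99.3 Fx 0.24 Fy -0.26 Fz -1.0 head 83.82
```

Call:
arm_command(steps=[[0.2,0.03,0.3,0,0,0],[0.2,0.03,0.7,0,0,0],[0.2,0.03,1.0,0,0,0],[0.2,0.03,1.2,0,0,0],[0.2,0.03,1.4,0,0,0]])

```text
time: 6.6
tcp_pos: [0.5695, -0.1689, 0.152]
tool_rot: [-0.0, 0.744, 0.668, -0.0]
ft_force: [-0.0, -0.5, -1.5]
grip_width: 0.0235
finger_force: 58.9
```

Run:
```python
from h import *
st(4); im,d,T=grab("side","s1"); uv=proj("s1",[(.573,-.167,.087)])[0].astype(int);print(uv)
crop("s1","f",uv[0]-50,uv[1]-50,uv[0]+50,uv[1]+25,8)
```

```text
t 6.75 bladex mm -4.18 y 0.13 tip z 85.12 Fx 0.12 Fy -0.34 Fz -1.33 head 83.86
[225 152]
```

View pics/f.png

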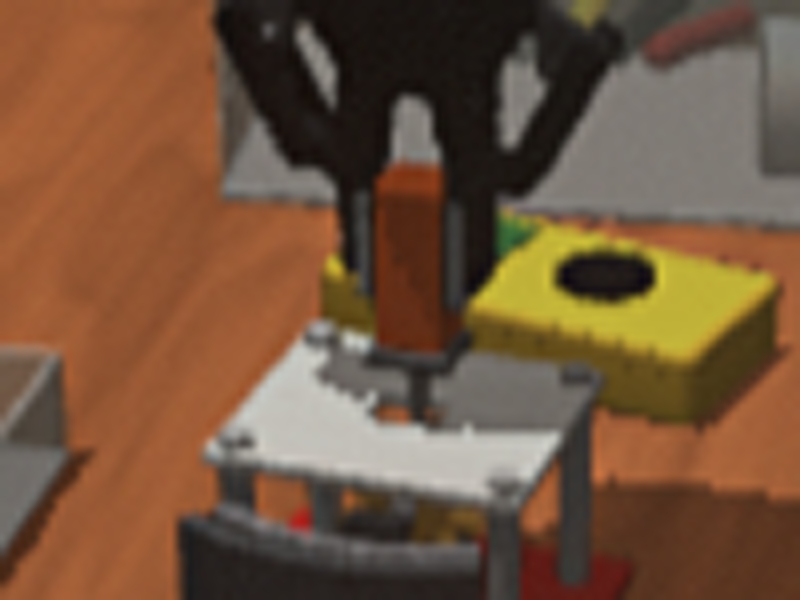

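The side view shows the blade entering the slot at (425,410), toward its −x side, with open slot at (375–410,410). No contact force yet. I'll go down gently.

Call:
arm_command(steps=[[0,0,0.3,0,0,0],[0,0,0.6,0,0,0],[0,0,0.8,0,0,0],[0,0,1.0,0,0,0]])

```text
time: 7.2
tcp_pos: [0.5695, -0.1688, 0.142]
tool_rot: [-0.0, 0.744, 0.668, -0.0]
ft_force: [0.2, 0.0, -0.8]
grip_width: 0.0237
finger_force: 58.9
```

Call:
arm_command(steps=[[0,0,0.15,0,0,0],[0,0,0.3,0,0,0],[0,0,0.4,0,0,0],[0,0,0.4,0,0,0]])

```text
time: 7.6
tcp_pos: [0.5695, -0.1688, 0.1382]
tool_rot: [-0.0, 0.744, 0.668, -0.0]
ft_force: [1.1, 0.0, -0.8]
grip_width: 0.0232
finger_force: 58.9
```

```bash
python3 -c "
from h import *
st(4)"
```

```text
t 7.75 bladex mm -4.08 y 0.17 tip z 71.41 Fx 0.22 Fy -0.08 Fz -1.03 head 83.85
```

Call:
arm_command(steps=[[0,0.1,0,0,0,0],[0,0.2,0,0,0,0],[0,0.3,0,0,0,0],[0,0.4,0,0,0,0],[0,0.5,0,0,0,0]])

```text
time: 8.25
tcp_pos: [0.5743, -0.1694, 0.1382]
tool_rot: [-0.0, 0.744, 0.668, -0.0]
ft_force: [-2.6, -0.2, 0.5]
grip_width: 0.0231
finger_force: 59.1
```

```bash
python3 -c "
from h import *
st(3)"
```

```text
t 8.35 bladex mm 0.79 y 0.11 tip z 71.26 Fx -2.91 Fy -0.16 Fz -0.03 head 83.85
```

Call:
arm_command(steps=[[0,0.1,0,0,0,0],[0,0.2,0,0,0,0],[0,0.3,0,0,0,0],[0,0.35,0,0,0,0],[0,0.4,0,0,0,0]])

```text
time: 8.85
tcp_pos: [0.5786, -0.1698, 0.1383]
tool_rot: [0.0, 0.744, 0.668, 0.0]
ft_force: [-3.5, 0.3, -1.9]
grip_width: 0.0234
finger_force: 58.9
```

```bash
python3 -c "
from h import *
st(3)"
```

```text
t 8.95 bladex mm 5.06 y 0.17 tip z 71.44 Fx -3.16 Fy -0.14 Fz -1.09 head 83.86
```

Call:
arm_command(steps=[[0,0.1,0,0,0,0],[0,0.2,0,0,0,0],[0,0.28,0,0,0,0],[0,0.34,0,0,0,0]])

```text
time: 9.35
tcp_pos: [0.5821, -0.1702, 0.1384]
tool_rot: [0.0, 0.744, 0.668, 0.0]
ft_force: [-4.3, -0.2, -1.1]
grip_width: 0.0231
finger_force: 59.0
```

```bash
python3 -c "
from h import *
st(3)"
```

```text
t 9.45 bladex mm 8.55 y 0.12 tip z 71.53 Fx -2.81 Fy 0.02 Fz -0.64 head 83.85
```

Call:
arm_command(steps=[[0,-0.15,0,0,0,0],[0,-0.15,-0.6,0,0,0],[0,-0.15,-1.25,0,0,0],[0,-0.8,-1.25,0,0,0],[0,-1.55,-1.25,0,0,0]])

```text
time: 9.95
tcp_pos: [0.5663, -0.1684, 0.1512]
tool_rot: [0.0, 0.744, 0.668, 0.0]
ft_force: [-0.8, 0.3, -0.7]
grip_width: 0.023
finger_force: 59.1
```

Call:
arm_command(steps=[[0,0,0,0,0,0],[0,0,0.25,0,0,0],[0,0,0.5,0,0,0],[0,0,0.7,0,0,0],[0,0,0.7,0,0,0]])

```text
time: 10.45
tcp_pos: [0.5663, -0.1684, 0.1432]
tool_rot: [-0.0, 0.744, 0.668, -0.0]
ft_force: [-0.6, 0.5, -0.5]
grip_width: 0.0233
finger_force: 59.1
```

```bash
python3 -c "
from h import *
st(3)"
```

```text
t 10.55 bladex mm -7.24 y 0.23 tip z 76.55 Fx -0.2 Fy -0.01 Fz -1.07 head 83.86
```

Free so far, with the tip below the wheel's top. I'll lower to 71 and make a first short push.

Call:
arm_command(steps=[[0,0,0.2,0,0,0],[0,0,0.4,0,0,0],[0,0,0.55,0,0,0],[0,0.15,0.55,0,0,0],[0,0.3,0.55,0,0,0]])

```text
time: 11.05
tcp_pos: [0.5691, -0.1689, 0.1381]
tool_rot: [-0.0, 0.744, 0.668, -0.0]
ft_force: [-3.2, 0.0, 0.3]
grip_width: 0.0231
finger_force: 59.2
```

```bash
python3 -c "
from h import *
st(3)"
```

```text
t 11.15 bladex mm -4.43 y 0.13 tip z 71.24 Fx -2.42 Fy 0.16 Fz -0.41 head 83.85
```

Call:
arm_command(steps=[[0,0.05,0,0,0,0],[0,0.1,0,0,0,0],[0,0.15,0,0,0,0],[0,0.2,0,0,0,0],[0,0.2,0,0,0,0]])

```text
time: 11.65
tcp_pos: [0.5715, -0.1691, 0.1383]
tool_rot: [0.0, 0.744, 0.668, -0.0]
ft_force: [-1.9, -0.1, 0.2]
grip_width: 0.0232
finger_force: 59.2
```

```bash
python3 -c "
from h import *
st(3)"
```

```text
t 11.75 bladex mm -2.18 y 0.13 tip z 71.4 Fx -2.54 Fy 0.06 Fz -0.45 head 83.85
```

Call:
arm_command(steps=[[0,0.05,0,0,0,0],[0,0.1,0,0,0,0],[0,0.15,0,0,0,0],[0,0.2,0,0,0,0],[0,0.2,0,0,0,0]])

```text
time: 12.25
tcp_pos: [0.5735, -0.1693, 0.1383]
tool_rot: [0.0, 0.744, 0.668, 0.0]
ft_force: [-3.3, 0.0, -1.8]
grip_width: 0.0235
finger_force: 59.1
```

```bash
python3 -c "
from h import *
st(4)"
```

```text
t 12.4 bladex mm -0.12 y 0.15 tip z 71.4 Fx -2.82 Fy -0.24 Fz -1.37 head 83.86
```

Call:
arm_command(steps=[[0,0.05,0,0,0,0],[0,0.1,0,0,0,0],[0,0.15,0,0,0,0],[0,0.2,0,0,0,0],[0,0.2,0,0,0,0]])

```text
time: 12.9
tcp_pos: [0.5755, -0.1694, 0.1382]
tool_rot: [-0.0, 0.744, 0.668, 0.0]
ft_force: [-2.6, 0.5, -1.9]
grip_width: 0.023
finger_force: 59.0
```

```bash
python3 -c "
from h import *
st(4)"
```

```text
t 13.05 bladex mm 1.87 y 0.18 tip z 71.41 Fx -3.04 Fy -0.56 Fz -1.13 head 83.85
```

Call:
arm_command(steps=[[0,0.05,0,0,0,0],[0,0.1,0,0,0,0],[0,0.15,0,0,0,0],[0,0.2,0,0,0,0],[0,0.2,0,0,0,0]])

```text
time: 13.55
tcp_pos: [0.5776, -0.1697, 0.1384]
tool_rot: [0.0, 0.744, 0.668, 0.0]
ft_force: [-3.4, 0.4, -1.2]
grip_width: 0.0236
finger_force: 59.0
```

```bash
python3 -c "
from h import *
st(4)"
```

```text
t 13.7 bladex mm 3.95 y 0.18 tip z 71.48 Fx -3.08 Fy -0.16 Fz -1.07 head 83.85
```

Call:
arm_command(steps=[[0,0.05,0,0,0,0],[0,0.1,0,0,0,0],[0,0.15,0,0,0,0],[0,0.2,0,0,0,0],[0,0.2,0,0,0,0]])

```text
time: 14.2
tcp_pos: [0.5796, -0.1699, 0.1384]
tool_rot: [0.0, 0.744, 0.668, 0.0]
ft_force: [-3.3, 1.2, -2.1]
grip_width: 0.0237
finger_force: 59.0
```

```bash
python3 -c "
from h import *
st(4)"
```

```text
t 14.35 bladex mm 5.96 y 0.12 tip z 71.49 Fx -2.8 Fy -0.1 Fz -1.28 head 83.86
```

Call:
arm_command(steps=[[0,0.05,0,0,0,0],[0,0.1,0,0,0,0],[0,0.15,0,0,0,0],[0,0.2,0,0,0,0],[0,0.25,0,0,0,0]])

```text
time: 14.85
tcp_pos: [0.582, -0.1702, 0.1383]
tool_rot: [0.0, 0.744, 0.668, 0.0]
ft_force: [-3.0, 0.2, -0.5]
grip_width: 0.0234
finger_force: 59.0
```

```bash
python3 -c "
from h import *
st(4)"
```

```text
t 15.0 bladex mm 8.45 y 0.12 tip z 71.46 Fx -2.46 Fy -0.17 Fz -0.63 head 83.85
```

Call:
arm_command(steps=[[0,-0.15,0,0,0,0],[0,-0.15,-0.6,0,0,0],[0,-0.15,-1.25,0,0,0],[0,-0.8,-1.25,0,0,0],[0,-1.55,-1.25,0,0,0]])

```text
time: 15.5
tcp_pos: [0.5663, -0.1684, 0.1512]
tool_rot: [0.0, 0.744, 0.668, 0.0]
ft_force: [-0.2, -0.0, -1.4]
grip_width: 0.0233
finger_force: 59.2
```

Call:
arm_command(steps=[[0,0,0,0,0,0],[0,0,0.25,0,0,0],[0,0,0.5,0,0,0],[0,0,0.7,0,0,0],[0,0,0.7,0,0,0]])

```text
time: 16.0
tcp_pos: [0.5664, -0.1684, 0.1432]
tool_rot: [-0.0, 0.744, 0.668, -0.0]
ft_force: [-0.1, 0.1, -0.4]
grip_width: 0.0232
finger_force: 59.2
```

Call:
arm_command(steps=[[0,0,0.2,0,0,0],[0,0,0.4,0,0,0],[0,0,0.55,0,0,0],[0,0.15,0.55,0,0,0],[0,0.25,0.55,0,0,0]])

```text
time: 16.5
tcp_pos: [0.5687, -0.1688, 0.1381]
tool_rot: [-0.0, 0.744, 0.668, -0.0]
ft_force: [-3.5, 0.6, 0.4]
grip_width: 0.0232
finger_force: 59.2
```

```bash
python3 -c "
from h import *
st(4)"
```

```text
t 16.65 bladex mm -4.96 y 0.13 tip z 71.24 Fx -2.28 Fy 0.06 Fz -0.78 head 83.85
```

Contact again at about 2.3 N. I'll continue in small pushes.

Call:
arm_command(steps=[[0,0.05,0,0,0,0],[0,0.1,0,0,0,0],[0,0.15,0,0,0,0],[0,0.2,0,0,0,0],[0,0.2,0,0,0,0]])

```text
time: 17.15
tcp_pos: [0.571, -0.169, 0.1383]
tool_rot: [0.0, 0.744, 0.668, -0.0]
ft_force: [-4.1, 0.1, -1.3]
grip_width: 0.0234
finger_force: 59.2
```

```bash
python3 -c "
from h import *
st(4)"
```

```text
t 17.3 bladex mm -2.67 y 0.11 tip z 71.43 Fx -2.77 Fy 0.02 Fz -0.64 head 83.85
```

Call:
arm_command(steps=[[0,0.05,0,0,0,0],[0,0.1,0,0,0,0],[0,0.15,0,0,0,0],[0,0.2,0,0,0,0],[0,0.2,0,0,0,0]])

```text
time: 17.8
tcp_pos: [0.5731, -0.1692, 0.1383]
tool_rot: [0.0, 0.744, 0.668, 0.0]
ft_force: [-3.0, 0.2, -0.4]
grip_width: 0.0235
finger_force: 59.2
```

```bash
python3 -c "
from h import *
st(4)"
```

```text
t 17.95 bladex mm -0.58 y 0.13 tip z 71.43 Fx -2.84 Fy -0.09 Fz -0.42 head 83.85
```

Call:
arm_command(steps=[[0,0.05,0,0,0,0],[0,0.1,0,0,0,0],[0,0.15,0,0,0,0],[0,0.2,0,0,0,0],[0,0.2,0,0,0,0]])

```text
time: 18.45
tcp_pos: [0.5749, -0.1695, 0.1382]
tool_rot: [-0.0, 0.744, 0.668, -0.0]
ft_force: [-3.2, 0.1, -0.8]
grip_width: 0.0232
finger_force: 59.1
```

```bash
python3 -c "
from h import *
st(4)"
```

```text
t 18.6 bladex mm 1.22 y 0.13 tip z 71.32 Fx -3.38 Fy -0.58 Fz -1.22 head 83.86
```

The force is starting to climb and travel is falling short, so I'll use finer steps.

Call:
arm_command(steps=[[0,0.02,0,0,0,0],[0,0.04,0,0,0,0],[0,0.06,0,0,0,0],[0,0.06,0,0,0,0]])

```text
time: 19.0
tcp_pos: [0.5753, -0.1695, 0.1382]
tool_rot: [-0.0, 0.744, 0.668, -0.0]
ft_force: [-5.3, -0.6, -1.3]
grip_width: 0.0237
finger_force: 59.1
```

```bash
python3 -c "
from h import *
st(5)"
```

```text
t 19.2 bladex mm 1.69 y 0.12 tip z 71.27 Fx -5.51 Fy -0.8 Fz -1.65 head 83.85
```

Call:
arm_command(steps=[[0,0.01,0,0,0,0],[0,0.01,0,0,0,0]])

```text
time: 19.4
tcp_pos: [0.5754, -0.1695, 0.1382]
tool_rot: [-0.0, 0.744, 0.668, -0.0]
ft_force: [-5.8, -0.2, -0.4]
grip_width: 0.0237
finger_force: 59.1
```

```bash
python3 -c "
from h import *
st(6)"
```

```text
t 19.65 bladex mm 1.75 y 0.11 tip z 71.27 Fx -5.22 Fy -0.15 Fz -1.05 head 83.85
```

Call:
arm_command(steps=[[0,0.015,0,0,0,0],[0,0.015,0,0,0,0]])

```text
time: 19.85
tcp_pos: [0.5755, -0.1695, 0.1382]
tool_rot: [-0.0, 0.744, 0.668, -0.0]
ft_force: [-5.2, 0.3, -0.9]
grip_width: 0.0234
finger_force: 59.2
```

```bash
python3 -c "
from h import *
st(8)"
```

```text
t 20.2 bladex mm 1.85 y 0.11 tip z 71.25 Fx -5.34 Fy -0.18 Fz -1.27 head 83.85
```

Call:
arm_command(steps=[[0,0.01,0,0,0,0],[0,0.02,0,0,0,0]])

```text
time: 20.4
tcp_pos: [0.5756, -0.1695, 0.1381]
tool_rot: [-0.0, 0.744, 0.668, -0.0]
ft_force: [-6.7, 0.1, -0.7]
grip_width: 0.0235
finger_force: 59.2
```

```bash
python3 -c "
from h import *
st(8)"
```

```text
t 20.75 bladex mm 1.98 y 0.1 tip z 71.22 Fx -6.01 Fy -0.11 Fz -1.05 head 83.85
```

The wheel now resists about 6 N, so the shoe is snug. I'll back off, lift out and head back to the holder.

Call:
arm_command(steps=[[0,-0.2,0,0,0,0],[0,-0.2,-1,0,0,0],[0,-0.2,-3,0,0,0],[0,-0.2,-5.5,0,0,0],[0,-0.2,-7.5,0,0,0]])

```text
time: 21.25
tcp_pos: [0.5752, -0.1692, 0.2161]
tool_rot: [0.001, 0.744, 0.668, 0.001]
ft_force: [1.1, 0.3, -1.0]
grip_width: 0.0233
finger_force: 59.3
```

Run:
```python
from h import *
st(3); rel((.5474,.1180,.205),108.5)
s=env.sense();p=s["tcp_pos"];h0=head(s)
for k in(.5,):
    m=p+(np.array([.5474,.118,.205])-p)*.5; rel(m,(h0+108.5)/2)
    h=np.radians((h0+108.5)/2);d=np.array([.5474,.118,.205])-m;print(d@[np.cos(h),np.sin(h),0]*100,d@[np.sin(h),-np.cos(h),0]*100,-d[2]*100)
```

```text
t 21.35 bladex mm 2.32 y 0.33 tip z 150.87 Fx 0.84 Fy -0.05 Fz 0.03 head 83.87
t 21.35 tcp [ 0.5763 -0.1694  0.2177] head 83.87 tilt [-0.0012  0.0075] rel cm [28.27 -5.95  1.19] az -24.63 F [ 0.04 -0.52 -1.15] w 0.0233
t 21.35 tcp [ 0.5763 -0.1694  0.2177] head 83.87 tilt [-0.0012  0.0075] rel cm [14.13 -2.98  0.59] az -12.32 F [ 0.04 -0.52 -1.15] w 0.0233
14.442705678861964 0.11113503428704795 0.6335450291978156
```

Call:
arm_command(steps=[[4,-0.8,0,0,0,-4],[8,-1.6,0,0,0,-8],[12,-2.5,0,0,0,-12.3],[14.1,-3.0,0,0,0,-12.3],[14.1,-3.0,0,0,0,-12.3]])

```text
time: 21.85
tcp_pos: [0.5591, -0.0214, 0.2135]
tool_rot: [0.0, 0.666, 0.746, 0.001]
ft_force: [0.1, 0.5, -0.4]
grip_width: 0.0232
finger_force: 59.4
```

Call:
arm_command(steps=[[4,0,0,0,0,-4],[8,0,0,0,0,-8],[12,0.1,0,0,0,-12.3],[14.4,0.1,0,0,0,-12.3],[14.4,0.1,0,0,0,-12.3]])

```text
time: 22.35
tcp_pos: [0.5443, 0.1211, 0.2134]
tool_rot: [-0.0, 0.583, 0.813, 0.001]
ft_force: [-0.3, -0.1, -0.2]
grip_width: 0.0237
finger_force: 59.4
```

Call:
arm_command(steps=[[0,0,2,0,0,0],[0,0,3.5,0,0,0],[0,0,4.5,0,0,0],[0,0,5,0,0,0],[0,0,5,0,0,0]])

```text
time: 22.85
tcp_pos: [0.5447, 0.1168, 0.1627]
tool_rot: [-0.0, 0.585, 0.811, -0.0]
ft_force: [0.2, -0.4, -0.1]
grip_width: 0.0234
finger_force: 59.4
```

Run:
```python
from h import *
env.grab_frame("side");rel((.5479,.1171,.0979),108.5)
```

```text
t 22.9 tcp [0.545  0.1171 0.1633] head 108.43 tilt [ 0.0001 -0.    ] rel cm [-0.1   0.28  6.54] az -0.07 F [ 0.4   0.25 -1.22] w 0.0233
```

Call:
arm_command(steps=[[-0.1,0.28,0.5,0,0,0],[-0.1,0.28,1.5,0,0,0],[-0.1,0.28,2.5,0,0,0],[-0.1,0.28,3.5,0,0,0],[-0.1,0.28,3.5,0,0,0]])

```text
time: 23.4
tcp_pos: [0.5468, 0.117, 0.1264]
tool_rot: [-0.001, 0.585, 0.811, -0.001]
ft_force: [-0.5, 0.3, -0.7]
grip_width: 0.0234
finger_force: 59.4
```

Run:
```python
from h import *
env.grab_frame("side");rel((.5479,.1171,.0979),108.5)
grab("side","s2");uv=proj("s2",[(.5479,.1171,.07)])[0].astype(int)
crop("s2","g",uv[0]-50,uv[1]-45,uv[0]+50,uv[1]+30,8)
```

```text
t 23.45 tcp [0.5472 0.1172 0.1273] head 108.46 tilt [ 0.0003 -0.0016] rel cm [-0.03  0.06  2.94] az -0.04 F [-0.22  1.21 -0.38] w 0.0233
```

View pics/g.png

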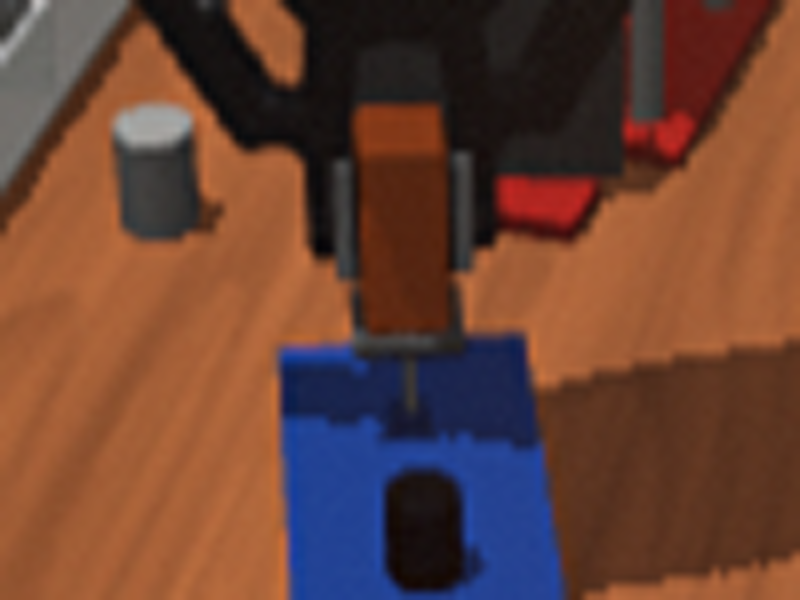

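The side view shows the blade (410,385) vertical with its tip at the dark hole (408,420), centred. I'll lower it gently.

Call:
arm_command(steps=[[-0.03,0.04,0.5,0,0,0],[-0.03,0.04,1.0,0,0,0],[-0.03,0.04,1.4,0,0,0],[-0.03,0.04,1.8,0,0,0]])

```text
time: 23.9
tcp_pos: [0.5482, 0.1171, 0.1099]
tool_rot: [0.0, 0.585, 0.811, -0.0]
ft_force: [0.5, 0.5, -1.5]
grip_width: 0.0233
finger_force: 59.4
```

Run:
```python
from h import *
env.grab_frame("side");rel((.5479,.1171,.0979),108.5)
```

```text
t 23.95 tcp [0.5479 0.117  0.1093] head 108.45 tilt [ 0.0001 -0.0009] rel cm [0.01 0.   1.14] az -0.05 F [-0.48  0.74 -1.5 ] w 0.0233
```

Inside the hole with no force, so I'll go home softly.

Call:
arm_command(steps=[[0,0,0.4,0,0,0],[0,0,0.8,0,0,0],[0,0,1.0,0,0,0],[0,0,1.15,0,0,0],[0,0,1.2,0,0,0]])

```text
time: 24.45
tcp_pos: [0.5483, 0.1171, 0.0982]
tool_rot: [-0.0, 0.585, 0.811, -0.0]
ft_force: [0.8, -0.4, 0.2]
grip_width: 0.0236
finger_force: 59.4
```

Run:
```python
from h import *
env.grab_frame("side");rel((.5479,.1171,.0979),108.5)
```

```text
t 24.5 tcp [0.5483 0.1172 0.0982] head 108.45 tilt [-0. -0.] rel cm [ 0.01 -0.04  0.03] az -0.05 F [-0.27  0.08 -1.76] w 0.0231
```

Call:
arm_command(steps=[[0,0,0.05,0,0,0],[0,0,0.1,0,0,0],[0,0,0.1,0,0,0]])

```text
time: 24.8
tcp_pos: [0.5484, 0.1172, 0.0979]
tool_rot: [0.0, 0.585, 0.811, -0.0]
ft_force: [-3.1, -0.4, 4.8]
grip_width: 0.0231
finger_force: 60.2
```

Call:
arm_command(steps=[[0,0,0,0,0,0],[0,0,0,0,0,0],[0,0,0,0,0,0],[0,0,0,0,0,0],[0,0,0,0,0,0]], hand=6)

```text
time: 25.3
tcp_pos: [0.5483, 0.1171, 0.0973]
tool_rot: [0.0, 0.585, 0.811, -0.0]
ft_force: [-0.4, -0.1, 0.6]
grip_width: 0.0599
finger_force: 0.0
```

Call:
arm_command(steps=[[0,0,-1,0,0,0],[0,0,-3,0,0,0],[0,0,-6,0,0,0],[0,0,-10,0,0,0],[0,0,-13,0,0,0]])

```text
time: 25.8
tcp_pos: [0.5485, 0.1175, 0.2304]
tool_rot: [0.001, 0.584, 0.811, 0.001]
ft_force: [-0.2, 0.4, 0.1]
grip_width: 0.0598
finger_force: 0.0
```

Run:
```python
from h import *
env.grab_frame("side");rel((.5479,.1171,.25),108.5)
grab("side","s3");grab("scene","sc3");uv=proj("s3",[(.5479,.1171,.07)])[0].astype(int);uw=proj("sc3",[(.56,-.06,.07)])[0].astype(int)
a=cv2.resize(ld("s3")[0][uv[1]-45:uv[1]+30,uv[0]-50:uv[0]+50],None,fx=4,fy=4,interpolation=2)
b=cv2.resize(ld("sc3")[0][165:315,160:360],(400,300),interpolation=2)
cv2.imwrite("pics/i.png",np.hstack([a,b]))
```

```text
t 25.85 tcp [0.5502 0.1183 0.2351] head 108.48 tilt [-0.0014  0.0078] rel cm [-0.04 -0.25 -1.5 ] az -0.02 F [1.12 2.29 4.71] w 0.0601
```

View pics/i.png

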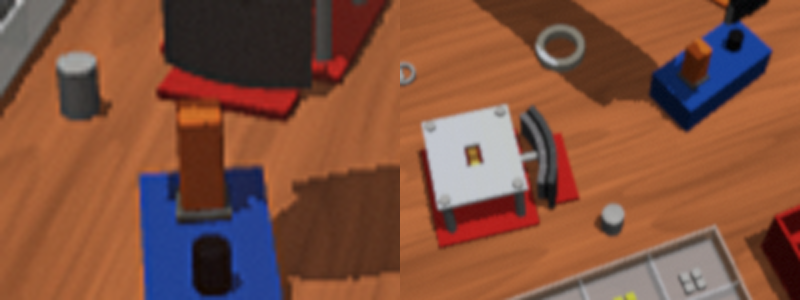

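The spoon stands upright with its collar flat on the holder at (203,210), and the shoe now lies against the drum at (540,155). Nothing else has moved. I'll let the arm settle and hand in.

Call:
arm_command(steps=[[0,0,0,0,0,0],[0,0,0,0,0,0],[0,0,0,0,0,0]])

```text
time: 26.25
tcp_pos: [0.5478, 0.117, 0.2264]
tool_rot: [-0.001, 0.585, 0.811, -0.001]
ft_force: [-0.1, 0.1, -0.1]
grip_width: 0.06
finger_force: 0.0
```

```bash
python3 -c "
from workcell import env
print(env.finish_job())"
```

```text
the job is handed in; nothing more can be done
None
```

The job is handed in after about 26 s of arm time: the star wheel resists about 6 N with the shoe against the drum, the spoon stands fully home in its own hole, and nothing else on the bench was touched.

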